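# Start a sample run on the bench analyser

### The arm

A 6-joint arm with a two-finger parallel gripper is mounted at the origin on the work surface. World frame = base frame: x ahead of the robot, y to its left, z up, the work surface at z = 0. Lengths are in m, angles in rad, forces in N, time in s.
With the tool pointing down it reaches from about 0.225 to 0.875 m from the base axis. Payload 3.4 kg.
Tool frame: the origin (TCP) lies midway between the tips of the shut fingers; the grasp point (between the pads) lies grip_depth behind it (grip_depth is the distance from the TCP to the grasp point, in m); z points along the fingers, y is the line along which they close (so a half turn about z gives the same grasp; the last joint's range is limited). The gripper opens to 85 mm and grips with 20 to 120 N. Pads are 22 mm wide; open, the fingers measure 114 mm over their backs; the gripper's body (76 mm by 85 mm) begins 54 mm behind the grasp point. The pads swing forward as they close: fully open they stand 13 mm farther back than shut.
Start: joints at [-1.314, 0.276, 1.505, -0, 1.361, -0.121], TCP at [0.212, -0.534, 0.231] pointing down, gripper open.
Joint ranges: [-2.89, 2.89], [-0.75, 2.08], [0.22, 2.7], [-1.18, 4.32], [0.11, 2.71], [-2.7, 2.7]. Speed limits (rad/s): [2.57, 2.57, 3.14, 3.14, 3.14, 3.14].

### API

Orientations are given as a unit quaternion [w, x, y, z].
In Python, from plant import * gives the robot as it stands.
- The arm moves only by the tool carry_out, never from a script. Its argument "increments" is text: rows parted by semicolons, each of 7 numbers parted by spaces: the shift along the tool's x, y, z in m, then the turn, a rotation vector about the tool's x, y, z in rad, then the opening, from -1 (shut) to 1 (fully open). In form: x y z ax ay az hand; .... A call has 1 to 12 rows; each row shifts and turns the commanded pose from where the row before left it, along the tool's axes as they then stand; what a row does not reach is not made up. A row lasts 1/12 s, in which the tool goes at most 41.7 mm and 7.16 degrees, less where a joint would pass 70% of its speed; a pose out of reach is approached as far as the arm can. A call with a gripper value outside its range is refused whole. The fingers move at their own pace and stop on an object; the grip force is fixed at half the most. Time passes only in rows, so rows that do not move let the fingers close. It gives the time, the measured TCP pose, the force, the opening and the grip force at its end, in the units of the state.
- read_state(): the state, without advancing time (a new reading comes with each control period).
- get_image(name): name is "scene" or "top" or "wrist"; returns a dict with "color" (480x640x3 uint8, red, green, blue), "depth" (480x640 float32, m along the optical axis (not along the pixel's ray), 0 where there is no reading), "intrinsics" (3x3 intrinsics, pixels), "k1" (the pictures are not rectified: a ray, as slopes to the right and down, at radius r is drawn at 1 + k1 r^2 times it, then the intrinsics apply), "rvec" (rotation vector, rad) and "tvec" (3), from world to camera coordinates, as OpenCV has them; the wrist camera has in their place "T_tool_cam" (4x4, takes a point from camera to tool coordinates, whose origin is the TCP and whose axes are the flange's). Camera axes: x right, y down, z forward; pixel columns grow to the right and rows downward; lengths in m; the calibration is good to about 2 mm. A picture is of the moment at which its call begins: read the wrist's pose just before it.
- hand_in(): hands the job in; it is judged then, once.
Trained networks look in the newest picture that a camera, given by its name, has taken for a name from the list of things; names that differ only in an ending like _2 or _b are one class to them, and where a whole thing is asked for, a point or a joint stands for the part that bears it (a point fixed in the world has none). Each returns a list of dicts, best first, with "score" (0 to 1); they miss things now and then, are a little off and sometimes report something else, mostly with a low value. They report only what shows in the picture. A call takes as long as a camera call.
- recognise(label, camera): "rect" ([left, top, right, bottom] in pixels, round what is visible of it).
- regions_of(label, camera): "region" (480x640 bool, what is visible of it) and "rect" ([left, top, right, bottom] in pixels, round what is visible of it).
- spot_point(label, camera): "centre" ([column, row] in pixels: a listed point, or the origin of a listed thing).
The state is a dict: "time": time; "q": joint angles; "joint_vel": joint speeds; "tau": joint torques, N m; "position": TCP position; "tool_rot": TCP orientation; "force": force on the tool from outside, world axes, zero at the start; "wrist_torque": the same for the moment, N m; "gripper_width": finger opening in m; "gripper_force": force on a finger pad.
Only numpy, scipy, OpenCV 4.12 (cv2) and the standard library are available. Lean on these libraries where they do the work, as an engineer would, in place of code of your own. Each camera call takes 0.05 s, during which the arm holds its last target. There are 200 camera calls.

### The job

Start a run on the bench analyser: first switch it on by pressing down the raised half of the rocker on the mains box, then push the drawn-out tray of tubes all the way in by its front plate until it stops, and last press the round key on the analyser's deck fully down and let it come up again. Do not press the square key or the bar-shaped key, do not touch the tubes, and leave the loose things around them standing where they are; nothing needs gripping, closed fingertips do it all.

Things in the scene. Friction and masses are not known exactly. Their poses are not given: they have to be found in the camera images.
- analyser: White bench analyser, fixed to the desk, 260 (x) x 360 (y) x 110 mm. Origin: centre of its underside, at desk height. Its +x points away from the robot at yaw 0. Front deck is 60 mm high from x = -130 to +30 mm; the reader housing behind it (x = +30 to +130) is 110 mm high. An open lane 70 mm wide along x, centred on y = -90 mm, holds the sliding tray.
- tray (a joint): Blue sliding tray of tubes in the analyser's lane: 0 = fully drawn out, 0.060 m = pushed home against its stop, growing along the analyser's +x. About 2 to 3 N moves it and it stays where it is left.
- tray_front (a point): Centre of the outer face of the tray's upright front plate (60 mm wide along the analyser's y, 6 mm thick, from 13 to 68 mm above the desk); this point is 45 mm above the desk and moves with the tray. The face looks to the analyser's -x (towards the robot); push it along the analyser's +x. At home it stands 10 mm in front of the analyser's front. The free desk in front of the plate is clear.
- tubes: Three capped sample tubes standing in a row in the tray, 13 mm thick, tops 90 mm above the desk, centred 58, 83 and 108 mm behind the front plate's face. Origin: on the desk plane below the front plate's face. They belong to the tray and must not be touched.
- mains_box: Grey mains box, fixed to the desk, 130 (x) x 75 (y) x 40 mm, with one large white rocker on top. Origin: centre of its underside; the rocker tips about the box's y axis.
- rocker (a joint): V-shaped paddle rocker, 62 mm long (box's x) x 34 mm wide. 0 = off: its +x half stands raised, sloping up to about 60 mm above the desk. 0.34 rad = on: that half lies level, its top 50 mm above the desk, and the other half is raised. Turns with about 2 N at the raised end and stays where it is left.
- rocker_press (a point): Point on top of the rocker half to be pressed, 22 mm from the rocker's axis, on the box's +x side; moves with the rocker (57 mm above the desk when off, 50 mm when on).
- key_round_top (a point): Round key, 36 mm in diameter: the start key, to be pressed. Black, on a metal 48 mm square base on the analyser's deck, one of three keys in a row along the analyser's y, 63 mm apart, in any order. This point is the centre of the key's top, 74 mm above the desk when up.
- key_round (a joint): Travel of the round key, growing as it goes down: 0 = up, 0.006 m = fully down. Springs back; fully down takes 4 N.
- key_square_top (a point): Square key, 34 x 34 mm: not to be pressed. Black, on a metal 48 mm square base on the analyser's deck, one of three keys in a row along the analyser's y, 63 mm apart, in any order. This point is the centre of the key's top, 74 mm above the desk when up.
- key_square (a joint): Travel of the square key, growing as it goes down: 0 = up, 0.006 m = fully down. Springs back; fully down takes 4 N.
- key_bar_top (a point): Bar-shaped key, 42 mm (analyser's x) x 14 mm: not to be pressed. Black, on a metal 48 mm square base on the analyser's deck, one of three keys in a row along the analyser's y, 63 mm apart, in any order. This point is the centre of the key's top, 74 mm above the desk when up.
- key_bar (a joint): Travel of the bar key, growing as it goes down: 0 = up, 0.006 m = fully down. Springs back; fully down takes 4 N.
- specimen_jar: Lidded specimen jar, 44 mm in diameter, 50 mm high, on the analyser's deck behind the keys; loose, leave it alone. Origin: its underside.
- slide_box: Cardboard slide box 75 x 50 x 28 mm on top of the reader housing; loose, leave it alone. Origin: its underside.
- reagent_bottle: Reagent bottle, 56 mm in diameter, 110 mm high, on the desk right of the tray; loose, leave it alone. Origin: its underside.
- marker_pen: Marker pen, 130 x 16 x 15 mm, lying on the desk in front of the analyser, left of the tray; loose, leave it alone. Origin: its underside.
- mug: White mug, 76 mm in diameter, 90 mm high, behind the mains box; loose, leave it alone. Origin: its underside.
- stapler: Stapler, 130 x 34 x 50 mm, left of the mains box; loose, leave it alone. Origin: its underside.
- mouse: Computer mouse, 100 x 56 x 31 mm, on the desk near the robot; loose, leave it alone. Origin: its underside.

How it is judged:
On the way, in this order (a step that is already met when the one before it is completed fails the run):
1. the rocker is switched on (value of joint rocker above 0.28 rad), for 0.1 s.
2. the tray is pushed home (value of joint tray above 0.056 m), for 0.1 s.
3. the round key is pressed down (value of joint key_round above 0.0045 m), for 0.05 s.
At the end, for the whole second after the job is handed in: Rocker on (over 0.28 of 0.34 rad), tray within 4 mm of its stop, all three keys up again (within 1.5 mm), and every loose thing within 20 mm of where it started (value of joint rocker above 0.28 rad and value of joint tray above 0.056 m and value of joint each of key_round, key_square, key_bar below 0.0015 m and distance of each of specimen_jar, slide_box, reagent_bottle, marker_pen, mug, stapler, mouse from where it was at the start of the episode below 0.02 m); the robot touches nothing.
It fails at once if the square or the bar-shaped key is pressed (over 3 mm) (value of joint any of key_square, key_bar above 0.003 m).
It fails at once if the round key is pressed (over 3 mm) before the rocker is on and the tray is home (value of joint key_round above 0.003 m and (value of joint rocker below 0.28 rad or value of joint tray below 0.056 m)).
It fails at once if the tray is pushed in (past 40 mm) before the rocker is on (value of joint tray above 0.04 m and value of joint rocker below 0.28 rad).
It fails at once if the tubes are touched (contact force between any of the fingers, the arm and tubes above 1 N).
It fails at once if another thing on the desk is moved by more than 20 mm, lifted or carried (distance of any of specimen_jar, slide_box, reagent_bottle, marker_pen, mug, stapler, mouse from where it was at the start of the episode above 0.02 m).
It also fails if it takes over 48 s, if anything falls off the work surface, if the arm or the gripper's body presses on something with over 40 N, if the wrist force passes 120 N, or if a joint passes its speed limit or range.

## Working session

There is one attempt and no reset: what is moved stays moved. The work goes in short steps, Python scripts to look and compute and a tool call to move; the robot and the scene stay as the last step left them, time stands still between calls to the robot, and variables do not carry over. Pictures are saved under pics/ and viewed, at most 10 in all, crops included, and the job is handed in when it is done.

Besides the shell and the picture viewer there is one more tool, called after ">>>" as name(argument=value, ...) on one line, values as JSON. carry_out: Moves the arm, as the interface text tells. Its arguments: {"type":"object","properties":{"increments":{"type":"string"}},"required":["increments"]}

```bash
mkdir -p pics
cat > h.py <<'E'
from plant import *
import numpy as np, cv2
from scipy.spatial.transform import Rotation as R
def pose():
    s=read_state(); q=s["tool_rot"]; T=np.eye(4); T[:3,:3]=R.from_quat([q[1],q[2],q[3],q[0]]).as_matrix(); T[:3,3]=s["position"]; return s,T
def cam2world(im,T=None):
    if "rvec" in im:
        M=np.eye(4); M[:3,:3]=cv2.Rodrigues(np.array(im["rvec"],float))[0]; M[:3,3]=np.ravel(im["tvec"]); return np.linalg.inv(M)
    return T@np.array(im["T_tool_cam"])
def ray(im,p):
    K=np.array(im["intrinsics"],float)
    return np.append(cv2.undistortPoints(np.array([[p]],float),K,np.array([im["k1"],0,0,0.]))[0,0],1)
def onplane(im,p,z,T=None):
    M=cam2world(im,T); d=M[:3,:3]@ray(im,p); o=M[:3,3]; return o+d*(z-o[2])/d[2]
def bydepth(im,p,T=None):
    M=cam2world(im,T); c,r=int(round(p[0])),int(round(p[1])); w=im["depth"][max(r-2,0):r+3,max(c-2,0):c+3]; w=w[w>0]
    return M[:3,:3]@(ray(im,p)*np.median(w))+M[:3,3] if w.size else None
E
python3 - <<'E'
from h import *
np.set_printoptions(precision=4,suppress=True)
print(read_state())
Z=dict(tray_front=.045,rocker_press=.057,key_round_top=.074,key_square_top=.074,key_bar_top=.074,analyser=0,mains_box=0,tubes=0,specimen_jar=.06,reagent_bottle=0,marker_pen=0,mug=0,stapler=0,mouse=0,slide_box=.11)
for n in ("top","scene"):
    im=get_image(n); cv2.imwrite(f"pics/{n}0.png",im["color"][:,:,::-1])
    for k,z in Z.items():
        if n=="scene" and k not in("tray_front","rocker_press","key_round_top","key_square_top","key_bar_top","analyser","mains_box"): continue
        for d in spot_point(k,n)[:2]:
            if d["score"]>.3: print(n,k,round(d["score"],2),np.round(d["centre"]),onplane(im,d["centre"],z),bydepth(im,d["centre"]))
E
```

```text
{'time': 0.0, 'q': array([-1.314 ,  0.2766,  1.5062, -0.    ,  1.3607, -0.121 ]), 'joint_vel': array([-0.0006,  0.0004,  0.0007, -0.0003, -0.0004, -0.0003]), 'tau': array([ -0.0005, -41.6773, -24.5808,  -0.0002,   0.0113,  -0.    ]), 'position': array([ 0.2119, -0.5339,  0.2304]), 'tool_rot': array([-0.0009,  0.9822,  0.1878, -0.0001]), 'force': array([-0.2214,  0.0264,  0.3779]), 'wrist_torque': array([ 0.026 , -0.0504,  0.0101]), 'gripper_force': 0.0, 'gripper_width': 0.0854430195483794}
top tray_front 0.97 [438. 244.] [ 0.5152 -0.2197  0.045 ] [ 0.513  -0.2144  0.0647]
top rocker_press 0.68 [187. 254.] [0.4802 0.3154 0.057 ] [0.4801 0.3151 0.0583]
top key_round_top 0.58 [391. 188.] [ 0.6285 -0.1129  0.074 ] [ 0.6287 -0.113   0.0731]
top key_square_top 0.5 [331. 184.] [0.6333 0.0157 0.074 ] [0.6335 0.0157 0.0732]
top key_bar_top 0.65 [362. 188.] [ 0.6275 -0.0503  0.074 ] [ 0.6278 -0.0504  0.0728]
top analyser 0.64 [397. 165.] [ 0.6997 -0.1392  0.    ] [ 0.6832 -0.1285  0.0589]
top mains_box 0.59 [196. 266.] [0.4561 0.3103 0.    ] [0.4539 0.3002 0.0418]
top specimen_jar 0.79 [368. 1
[... 766 characters left out ...]
 [0.4676 0.3249 0.0522]
scene key_round_top 0.71 [272. 297.] [ 0.6278 -0.112   0.074 ] [ 0.6258 -0.1112  0.0718]
scene key_round_top 0.56 [417. 252.] [0.6645 0.2979 0.074 ] [0.622  0.338  0.0246]
scene key_square_top 0.73 [320. 284.] [0.6431 0.012  0.074 ] [0.6418 0.0128 0.0725]
scene key_square_top 0.46 [218. 303.] [ 0.5812 -0.2329  0.074 ] [ 0.5353 -0.2203  0.0254]
scene key_bar_top 0.57 [379. 231.] [0.5423 0.2579 0.074 ] [0.5053 0.2867 0.0366]
scene key_bar_top 0.45 [299. 291.] [ 0.6412 -0.0456  0.074 ] [ 0.6366 -0.0433  0.0688]
scene analyser 0.61 [275. 340.] [ 0.695  -0.1406  0.    ] [ 0.7763 -0.1754  0.1058]
scene mains_box 0.55 [377. 230.] [0.4618 0.3123 0.    ] [0.4975 0.2848 0.0359]
```

View pics/top0.png

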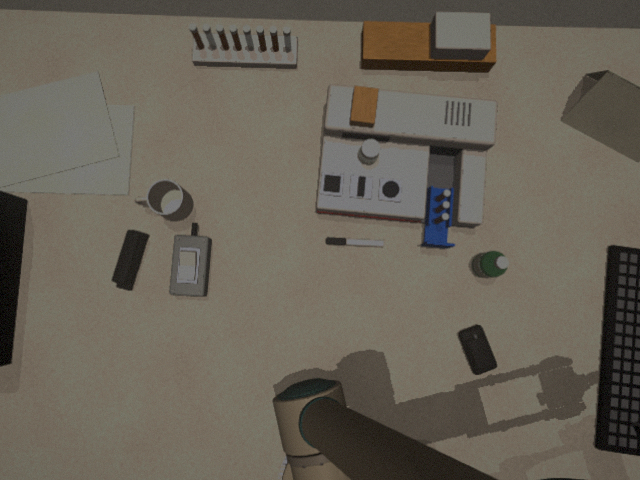

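Run:
```python
from h import *
np.set_printoptions(precision=4,suppress=True)
im=get_image("top"); c=im["color"]
K=im["intrinsics"]
cv2.imwrite("pics/top_crop.png",cv2.resize(c[80:300,110:530,::-1],None,fx=1.9,fy=1.9,interpolation=cv2.INTER_CUBIC))
# orientation: mask of box-top heights by depth
M=cam2world(im); v,u=np.mgrid[0:480,0:640]
n=cv2.undistortPoints(np.stack([u,v],-1).reshape(-1,1,2).astype(float),np.array(K,float),np.array([im["k1"],0,0,0.]))[:,0]
P=(np.c_[n,np.ones(len(n))]*im["depth"].reshape(-1,1))@M[:3,:3].T+M[:3,3]
for nm,lo,hi,x0,x1,y0,y1 in(("box",.034,.046,.35,.6,.22,.4),("deck",.054,.064,.5,.9,-.35,.25),("housing",.104,.114,.6,.95,-.35,.25)):
    m=(P[:,2]>lo)&(P[:,2]<hi)&(P[:,0]>x0)&(P[:,0]<x1)&(P[:,1]>y0)&(P[:,1]<y1)
    mm=(m.reshape(480,640)*255).astype(np.uint8); k,l,st,_=cv2.connectedComponentsWithStats(mm); m=l.ravel()==1+np.argmax(st[1:,4])
    r=cv2.minAreaRect(P[m,:2].astype(np.float32)); print(nm,m.sum(),r,P[m,2].mean(),cv2.boxPoints(r).round(3).tolist())
```

```text
box 1599 ((0.4565158486366272, 0.3156973123550415), (0.07514558732509613, 0.12937738001346588), 87.86100006103516) 0.03902438094448735 [[0.38999998569488525, 0.2809999883174896], [0.5199999809265137, 0.2759999930858612], [0.5230000019073486, 0.35100001096725464], [0.3930000066757202, 0.35600000619888306]]
deck 8548 ((0.6533023715019226, -0.1388998031616211), (0.36115163564682007, 0.1680554300546646), 85.54460906982422) 0.05943428125114117 [[0.5559999942779541, -0.31200000643730164], [0.7229999899864197, -0.32499998807907104], [0.7509999871253967, 0.03500000014901161], [0.5839999914169312, 0.04800000041723251]]
housing 6597 ((0.7799417972564697, -0.14724032580852509), (0.35899800062179565, 0.09947232902050018), 85.70524597167969) 0.10934119252824681 [[0.7170000076293945, -0.3230000138282776], [0.8159999847412109, -0.33000001311302185], [0.8429999947547913, 0.02800000086426735], [0.7440000176429749, 0.03500000014901161]]
```

Keys in the top view: square (332,183), bar (362,187), round (391,189). The rocker is at (187,265) with its raised half on the far side, and the tray plate is at about (438,245). I'll shut the hand and square it up with the analyser (yaw about −4.4°).

>>> carry_out(increments="0 0 0 0 0 0.1135 -1;0 0 0 0 0 0.1135 -1;0 0 0 0 0 0.1135 -1;0 0 0 0 0 0.1135 -1;0.0083 -0.0361 0 0 0 0 -1;0.0083 -0.0361 0 0 0 0 -1;0.0083 -0.0361 0 0 0 0 -1;0.0083 -0.0361 0 0 0 0 -1;0.0083 -0.0361 0 0 0 0 -1;0.0083 -0.0361 0 0 0 0 -1;0.0083 -0.0361 0 0 0 0 -1;0.0083 -0.0361 0 0 0 0 -1")

```text
time: 2.25
position: [0.3004, -0.2499, 0.2315]
tool_rot: [0.0, 0.999, -0.039, 0.0]
force: [1.3, -0.4, -0.2]
gripper_width: 0.0002
gripper_force: 0.0
```

>>> carry_out(increments="0.0083 -0.0361 0 0 0 0 -1;0.0083 -0.0361 0 0 0 0 -1;0.0083 -0.0361 0 0 0 0 -1;0.0083 -0.0361 0 0 0 0 -1;0.0083 -0.0361 0 0 0 0 -1;0.0083 -0.0361 0 0 0 0 -1;0.0083 -0.0361 0 0 0 0 -1;0.0083 -0.0361 0 0 0 0 -1;0.0083 -0.0361 0 0 0 0 -1;0.0083 -0.0361 0 0 0 0 -1;0.0083 -0.0361 0 0 0 0 -1;0 0 0 0 0 0 -1")

```text
time: 3.25
position: [0.4235, 0.1433, 0.2315]
tool_rot: [-0.002, 0.999, -0.035, 0.001]
force: [0.3, -0.3, -0.0]
gripper_width: 0.0003
gripper_force: 0.0
```

>>> carry_out(increments="0.0082 -0.0351 0 0 0 0 -1;0.0082 -0.0351 0 0 0 0 -1;0.0082 -0.0351 0 0 0 0 -1;0.0082 -0.0351 0 0 0 0 -1;0.0082 -0.0351 0 0 0 0 -1;0 0 0 0 0 0 -1;0 0 0 0 0 0 -1")

```text
time: 3.83
position: [0.476, 0.3103, 0.2306]
tool_rot: [0.0, 0.999, -0.037, -0.0]
force: [-0.7, 0.3, 0.1]
gripper_width: 0.0002
gripper_force: 0.0
```

Run:
```python
from h import *
np.set_printoptions(precision=4,suppress=True)
s,T=pose(); im=get_image("wrist"); cv2.imwrite("pics/w1.png",im["color"][:,:,::-1])
print(s["position"],s["force"],T[:3,:3])
for k,z in (("rocker_press",.057),("mains_box",0),("rocker",.05)):
    for d in spot_point(k,"wrist")[:2] if k!="rocker" else recognise(k,"wrist")[:1]:
        c=d.get("centre") if "centre" in d else [(d["rect"][0]+d["rect"][2])/2,(d["rect"][1]+d["rect"][3])/2]
        print(k,d["score"],c,onplane(im,c,z,T),bydepth(im,c,T))
```

```text
[0.476  0.3103 0.2306] [-0.6884  0.259   0.1328] [[ 0.9973 -0.0738 -0.0008]
 [-0.0738 -0.9973 -0.0008]
 [-0.0008  0.0009 -1.    ]]
rocker_press 0.57 [311.8, 213.3] [0.4774 0.3203 0.057 ] [0.4771 0.3203 0.0559]
mains_box 0.77 [317.6, 217.7] [ 0.4574  0.317  -0.    ] [0.4718 0.3153 0.0536]
```

View pics/w1.png

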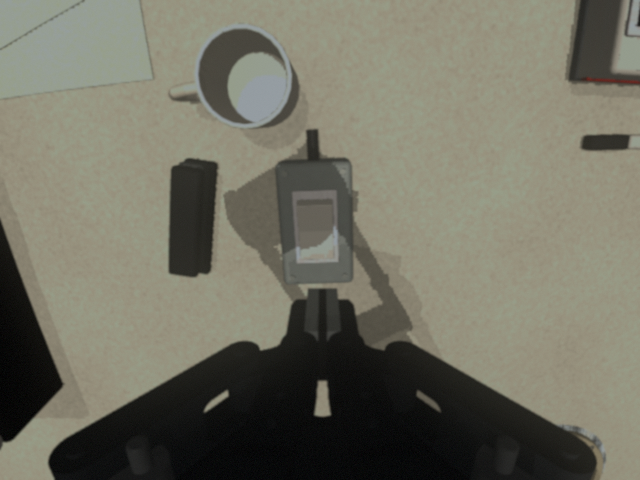

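The wrist view shows the grey box at (316,222) and the rocker at (316,228), under the fingertips and clear of the mug. I'll press it now.

>>> carry_out(increments="0.0025 -0.006 0.035 0 0 0 -1;0 0 0.035 0 0 0 -1;0 0 0.035 0 0 0 -1;0 0 0.035 0 0 0 -1;0 0 0.022 0 0 0 -1;0 0 0.006 0 0 0 -1;0 0 0.005 0 0 0 -1;0 0 0.005 0 0 0 -1;0 0 0.004 0 0 0 -1;0 0 0.001 0 0 0 -1;0 0 0 0 0 0 -1;0 0 0 0 0 0 -1")

```text
time: 5.03
position: [0.4804, 0.3154, 0.05]
tool_rot: [-0.001, 0.999, -0.038, 0.002]
force: [0.5, -1.9, 6.0]
gripper_width: 0.0002
gripper_force: 2.8
```

>>> carry_out(increments="0 0 0.002 0 0 0 -1;0 0 0.001 0 0 0 -1;0 0 0 0 0 0 -1;0 0 -0.03 0 0 0 -1;0 0 -0.035 0 0 0 -1;0 0 -0.035 0 0 0 -1;0 0 -0.035 0 0 0 -1;0 0 -0.035 0 0 0 -1;0 0 0 0 0 0 -1")

```text
time: 5.78
position: [0.4826, 0.3177, 0.2236]
tool_rot: [-0.004, 0.999, -0.038, 0.007]
force: [0.3, 0.9, -0.0]
gripper_width: 0.0
gripper_force: 0.0
```

Run:
```python
from h import *
np.set_printoptions(precision=4,suppress=True)
s,T=pose(); im=get_image("wrist"); print(s["position"],s["force"])
M=cam2world(im,T); Mi=np.linalg.inv(M); K=np.array(im["intrinsics"],float)
for dx in(-.027,-.022,-.015,.015,.022,.027):
    p=np.array([.4565+dx,.3165-dx*.037,.05]); c=Mi[:3,:3]@p+Mi[:3,3]
    q=cv2.projectPoints(c[None],np.zeros(3),np.zeros(3),K,np.array([im["k1"],0,0,0.]))[0].ravel()
    print(dx,q,bydepth(im,q,T))
```

```text
[0.4826 0.3177 0.2236] [ 0.3105  0.9216 -0.0218]
-0.027 [328.3824 268.1753] [0.433  0.3173 0.0585]
-0.022 [328.2171 263.503 ] [0.4372 0.3172 0.0568]
-0.015 [327.983  256.8889] [0.4434 0.317  0.0549]
0.015 [326.9424 227.5621] [0.4712 0.316  0.0489]
0.022 [326.6907 220.4862] [0.4783 0.3157 0.0493]
0.027 [326.5087 215.3772] [0.4833 0.3155 0.049 ]
```

The rocker is on: the pressed half is level at 0.049 and the other half is raised. Next is the tray.

>>> carry_out(increments="0.0005 0.0355 0 0 0 0 -1;0.0005 0.0355 0 0 0 0 -1;0.0005 0.0355 0 0 0 0 -1;0.0005 0.0355 0 0 0 0 -1;0.0005 0.0355 0 0 0 0 -1;0.0005 0.0355 0 0 0 0 -1;0.0005 0.0355 0 0 0 0 -1;0.0005 0.0355 0 0 0 0 -1;0.0005 0.0355 0 0 0 0 -1;0.0005 0.0355 0 0 0 0 -1;0.0005 0.0355 0 0 0 0 -1;0.0005 0.0355 0 0 0 0 -1")

```text
time: 6.83
position: [0.4515, -0.1112, 0.2144]
tool_rot: [-0.001, 0.999, -0.038, -0.0]
force: [0.6, -0.4, 0.4]
gripper_width: -0.0002
gripper_force: 0.0
```

>>> carry_out(increments="0.0005 0.0355 0 0 0 0 -1;0.0005 0.0355 0 0 0 0 -1;0.0005 0.0355 0 0 0 0 -1;0 0 0 0 0 0 -1;0 0 0 0 0 0 -1")

```text
time: 7.25
position: [0.4452, -0.2176, 0.2141]
tool_rot: [-0.001, 0.999, -0.04, -0.001]
force: [0.1, 1.1, -0.9]
gripper_width: 0.0001
gripper_force: 0.0
```

Run:
```python
from h import *
np.set_printoptions(precision=4,suppress=True)
s,T=pose(); im=get_image("wrist"); cv2.imwrite("pics/w2.png",im["color"][:,:,::-1]); print(s["position"],s["force"],T[:3,:3])
for k,z in (("tray_front",.045),("key_round_top",.074),("key_bar_top",.074),("reagent_bottle",0),("tubes",0)):
    for d in spot_point(k,"wrist")[:1]: print(k,d["score"],d["centre"],onplane(im,d["centre"],z,T),bydepth(im,d["centre"],T))
```

```text
[ 0.4452 -0.2176  0.2141] [ 0.0544  1.0513 -0.891 ] [[ 0.9968 -0.0798 -0.0011]
 [-0.0798 -0.9968  0.0016]
 [-0.0013 -0.0015 -1.    ]]
tray_front 0.64 [314.5, 140.2] [ 0.5133 -0.2155  0.045 ] [ 0.5143 -0.2161  0.0668]
reagent_bottle 0.67 [427.0, 167.7] [ 0.4754 -0.3275  0.    ] [ 0.4855 -0.307   0.0702]
```

View pics/w2.png

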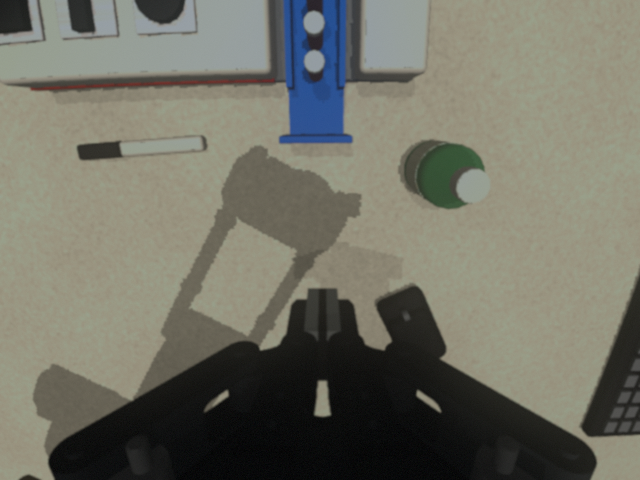

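The wrist view shows the tray's front plate at (316,138), with the desk ahead of it free. The bottle at (440,175) is well to the side. I'll descend in front of the plate, then push.

>>> carry_out(increments="0 -0.005 0.035 0 0 0 -1;0 0 0.035 0 0 0 -1;0 0 0.035 0 0 0 -1;0 0 0.035 0 0 0 -1;0 0 0.033 0 0 0 -1;0 0 0 0 0 0 -1;0.02 0 0 0 0 0 -1;0.01 0 0 0 0 0 -1;0.01 0 0 0 0 0 -1;0.01 0 0 0 0 0 -1;0.005 0 0 0 0 0 -1;0 0 0 0 0 0 -1")

```text
time: 8.55
position: [0.5025, -0.216, 0.0431]
tool_rot: [0.001, 0.999, -0.038, 0.001]
force: [-0.0, 0.0, 0.3]
gripper_width: -0.0001
gripper_force: 0.0
```

>>> carry_out(increments="0.007 0 0 0 0 0 -1;0.007 0 0 0 0 0 -1;0.007 0 0 0 0 0 -1;0.007 0 0 0 0 0 -1;0.007 0 0 0 0 0 -1;0 0 0 0 0 0 -1")

```text
time: 9.05
position: [0.538, -0.2188, 0.0423]
tool_rot: [0.0, 0.999, -0.038, 0.001]
force: [0.8, -0.1, -0.3]
gripper_width: -0.0001
gripper_force: 0.0
```

>>> carry_out(increments="0.005 0 0 0 0 0 -1;0.005 0 0 0 0 0 -1")

```text
time: 9.22
position: [0.5444, -0.219, 0.042]
tool_rot: [-0.0, 0.999, -0.038, -0.002]
force: [-14.6, -1.6, 8.6]
gripper_width: -0.0001
gripper_force: 6.3
```

Run:
```python
from h import *
np.set_printoptions(precision=4,suppress=True)
s,T=pose(); im=get_image("wrist"); cv2.imwrite("pics/w3.png",im["color"][:,:,::-1]); print(s["position"],s["force"])
```

```text
[ 0.5444 -0.219   0.042 ] [-14.5629  -1.6061   8.6476]
```

View pics/w3.png

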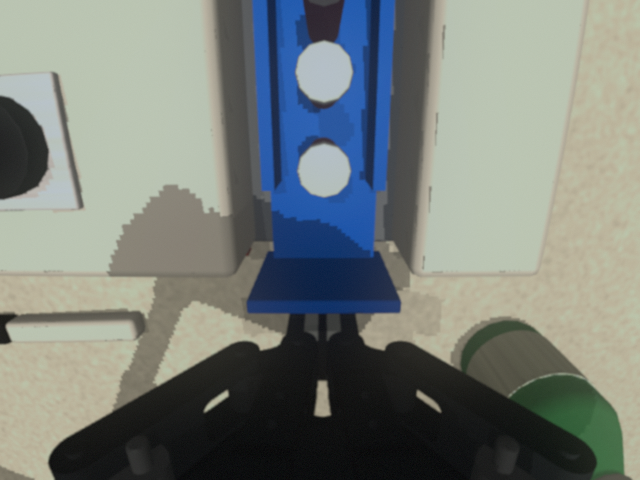

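The fingertips are on the plate, the plate is just in front of the analyser's front edge, and the force has jumped to 15 N. That is the stop. I'll nudge 3 mm more, then back off and rise.

>>> carry_out(increments="0.003 0 0 0 0 0 -1;0 0 0 0 0 0 -1;0 0 0 0 0 0 -1")

```text
time: 9.52
position: [0.5443, -0.219, 0.042]
tool_rot: [-0.0, 0.999, -0.037, -0.005]
force: [-11.7, 0.1, 6.1]
gripper_width: -0.0002
gripper_force: 5.6
```

>>> carry_out(increments="-0.02 0 0 0 0 0 -1;-0.03 0 0 0 0 0 -1;0 0 -0.03 0 0 0 -1;0 0 -0.035 0 0 0 -1;0 0 -0.035 0 0 0 -1;0 0 -0.035 0 0 0 -1;0 0 -0.035 0 0 0 -1;0 0 0 0 0 0 -1;0 0 0 0 0 0 -1")

```text
time: 10.27
position: [0.5012, -0.2167, 0.2152]
tool_rot: [0.002, 0.999, -0.038, 0.004]
force: [-0.6, -1.2, -0.8]
gripper_width: 0.0002
gripper_force: 0.0
```

Run:
```python
from h import *
np.set_printoptions(precision=4,suppress=True)
s,T=pose(); im=get_image("wrist"); cv2.imwrite("pics/w4.png",im["color"][:,:,::-1]); print(s["position"],s["force"],T[:3,:3])
for k,z in (("tray_front",.045),("key_round_top",.074),("key_bar_top",.074),("key_square_top",.074)):
    for d in spot_point(k,"wrist")[:2]: print(k,d["score"],d["centre"],onplane(im,d["centre"],z,T),bydepth(im,d["centre"],T))
```

```text
[ 0.5012 -0.2167  0.2152] [-0.5958 -1.1834 -0.8087] [[ 0.9971 -0.0762  0.0071]
 [-0.0762 -0.9971 -0.004 ]
 [ 0.0074  0.0034 -1.    ]]
tray_front 0.97 [321.1, 157.3] [ 0.5554 -0.2199  0.045 ] [ 0.5573 -0.22    0.067 ]
tray_front 0.26 [91.8, 80.1] [ 0.6378 -0.0281  0.045 ] [ 0.6327 -0.0454  0.073 ]
key_round_top 0.8 [176.4, 77.4] [ 0.6274 -0.1139  0.074 ] [ 0.6275 -0.1135  0.0731]
key_round_top 0.61 [422.6, 223.0] [ 0.4962 -0.303   0.074 ] [ 0.4919 -0.3071  0.0598]
key_bar_top 0.6 [91.5, 78.3] [ 0.6339 -0.0461  0.074 ] [ 0.6339 -0.0459  0.0737]
key_square_top 0.83 [22.3, 79.8] [0.6398 0.0124 0.074 ] [0.64   0.0131 0.0732]
```

View pics/w4.png

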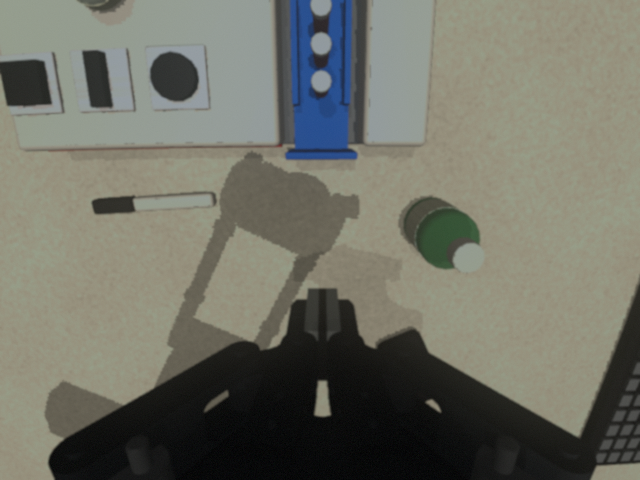

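The tray is home: plate at (321,155), 10 mm in front of the deck edge. The round key is at (176,76), so I'll move above it.

>>> carry_out(increments="0.0236 -0.0226 0 0 0 0 -1;0.0236 -0.0226 0 0 0 0 -1;0.0236 -0.0226 0 0 0 0 -1;0.0236 -0.0226 0 0 0 0 -1;0.0236 -0.0226 0 0 0 0 -1;0 0 0.035 0 0 0 -1;0 0 0.035 0 0 0 -1;0 0 0.03 0 0 0 -1;0 0 0 0 0 0 -1;0 0 0 0 0 0 -1")

```text
time: 11.35
position: [0.6236, -0.1113, 0.1098]
tool_rot: [-0.001, 0.999, -0.038, -0.003]
force: [0.7, 0.8, 0.5]
gripper_width: -0.0
gripper_force: 0.0
```

>>> carry_out(increments="0.004 0.002 0.015 0 0 0 -1;0 0 0.012 0 0 0 -1;0 0 0.006 0 0 0 -1;0 0 0.004 0 0 0 -1;0 0 0.003 0 0 0 -1;0 0 0.003 0 0 0 -1;0 0 0 0 0 0 -1")

```text
time: 11.93
position: [0.6298, -0.1145, 0.0702]
tool_rot: [0.0, 0.999, -0.038, 0.001]
force: [0.4, -0.3, 3.8]
gripper_width: -0.0004
gripper_force: 1.4
```

>>> carry_out(increments="0 0 0.003 0 0 0 -1;0 0 0.002 0 0 0 -1;0 0 0 0 0 0 -1;0 0 0 0 0 0 -1")

```text
time: 12.27
position: [0.6299, -0.1145, 0.0678]
tool_rot: [0.001, 0.999, -0.038, 0.002]
force: [-3.9, -0.1, 15.3]
gripper_width: -0.0
gripper_force: 7.7
```

The force is 15 N, so the key is bottomed out. I'll rise and check.

>>> carry_out(increments="0 0 -0.015 0 0 0 -1;0 0 -0.035 0 0 0 -1;0 0 -0.035 0 0 0 -1;0 0 -0.035 0 0 0 -1;0 0 -0.03 0 0 0 -1;-0.035 0 0 0 0 0 -1;-0.035 0 0 0 0 0 -1;-0.035 0 0 0 0 0 -1;0 0 0 0 0 0 -1;0 0 0 0 0 0 -1")

```text
time: 13.1
position: [0.5225, -0.1056, 0.2147]
tool_rot: [-0.0, 0.999, -0.038, 0.0]
force: [1.3, -0.4, 0.3]
gripper_width: -0.0
gripper_force: 0.0
```

Run:
```python
from h import *
np.set_printoptions(precision=4,suppress=True)
im=get_image("top"); cv2.imwrite("pics/top9.png",im["color"][:,:,::-1])
s,T=pose(); im=get_image("wrist"); print(s["position"],s["force"])
for k,z in (("tray_front",.045),("key_round_top",.074),("key_bar_top",.074),("key_square_top",.074)):
    for d in spot_point(k,"wrist")[:1]: print(k,d["score"],d["centre"],onplane(im,d["centre"],z,T),bydepth(im,d["centre"],T))
```

```text
[ 0.5243 -0.1061  0.2149] [0.187  0.2407 0.8666]
tray_front 0.81 [445.5, 176.3] [ 0.5527 -0.2206  0.045 ] [ 0.5507 -0.2247  0.0332]
key_round_top 0.56 [319.6, 93.5] [ 0.6286 -0.1116  0.074 ] [ 0.6287 -0.1116  0.0728]
key_bar_top 0.73 [235.7, 91.0] [ 0.6357 -0.0474  0.074 ] [ 0.6358 -0.0471  0.0729]
key_square_top 0.77 [159.3, 95.5] [0.638  0.0129 0.074 ] [0.6382 0.0134 0.0728]
```

View pics/top9.png

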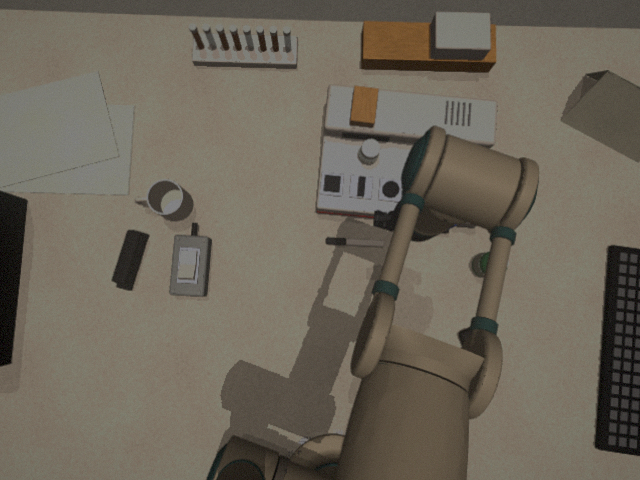

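The jar (370,151), mug (166,200), stapler (130,260), pen and bottle stand where they were. All three keys are up, at about 0.073 m, and the hand is clear.

```bash
python3 -c "
from plant import *
print(hand_in())"
```

```text
the job is handed in; nothing more can be done
None
```

I handed the job in at about 13 s, with no verdict returned: the rocker is on, the tray was pushed until it stopped, the round key was pressed to the bottom and is up again, and none of the loose things visible in the last picture had moved.

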